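# Set out the washed stirrer parts on their drying pads

### The arm

A 7-joint arm with a two-finger parallel gripper is mounted at the origin on the work surface. World frame = base frame: x ahead of the robot, y to its left, z up, the work surface at z = 0. Lengths are in m, angles in rad, forces in N, time in s.
With the tool pointing down it reaches from about 0.4 to 0.875 m from the base axis. Payload 19.3 kg.
Tool frame: the origin (TCP) lies midway between the tips of the shut fingers; the grasp point (between the pads) lies 19 mm behind it; z points along the fingers, y is the direction in which the jaws open and shut (so a half turn about z gives the same grasp; the last joint's range is limited). The gripper opens to 85 mm and grips with 20 to 120 N. Pads are 22 mm wide; open, the fingers measure 114 mm over their backs; the gripper's body (76 mm by 85 mm) begins 54 mm behind the grasp point. The pads swing forward as they close: fully open they stand 13 mm farther back than shut.
Start: joints at [1.175, 0.521, -0.036, 1.599, 0.021, 1.021, -0.113], TCP at [0.2, -0.592, 0.231] pointing down, gripper open.
Joint ranges: [-2.91, 2.91], [-0.3, 2.13], [-1.5, 1.42], [0.17, 2.43], [-1.26, 4.41], [0.16, 1.93], [-2.52, 2.52]. Speed limits (rad/s): [1.89, 1.89, 2.39, 2.39, 3.01, 3.01, 3.01].

### API

Orientations are given as [roll, pitch, yaw] about the fixed x, y, z axes, in that order (R = Rz(yaw) Ry(pitch) Rx(roll)).
In Python, from workcell import bot, eyes gives the robot as it stands. The module is installed in compiled form; this text tells all that it offers.
- The arm moves only by the shell command python3 -m jog 'ROWS' [FORCE]. ROWS is JSON, a list of rows, each an object with "delta_pos": the shift along the world's x, y, z in mm, a list of three; "spin": the turn about the world's z in rad; "claw": the closure, from 0 (fully open) to 1 (shut). In form: [{"delta_pos": [tx, ty, tz], "spin": spin, "claw": claw}, ...]. A call has 1 to 8 rows; each row is the pose to reach, as a shift and turn from the pose measured when the call began; what a row does not reach only later rows make up. A row lasts 1/10 s, in which the tool goes at most 50 mm and 8.59 degrees, less where a joint would pass 70% of its speed; a pose out of reach is approached as far as the arm can. A call with a gripper value outside its range is refused whole. The fingers move at their own pace and stop on an object; FORCE is the grip in N (left out, the last holds). Time passes only in rows, so rows that repeat a pose let the fingers close. It gives the time, the measured TCP pose, the force and the opening at its end, in the units of the state.
- bot.observe(): the state, without advancing time (a new reading comes with each control period).
- eyes.grab_frame(name): name is "scene" or "side" or "wrist"; returns the picture (480x640x3 uint8, blue, green, red); there is no depth.
- eyes.camera_params(name): a dict with "fx", "fy", "cx", "cy" (pixels), "origin" and "attitude" of the camera in the world. Camera axes: x right, y up, looking along -z (the intrinsics and any distortion apply to the point x, -y, -z); pixel columns grow to the right and rows downward; lengths in m; the calibration is good to about 2 mm. A picture is of the moment at which its call begins: read the wrist's pose just before it. camera_params takes no time and is no camera call; for the wrist camera it gives the pose at the moment of the call.
- bot.job_done(): hands the job in, once; it reports no verdict.
The state is a dict: "clock": time; "qpos": joint angles; "qd": joint speeds; "joint_efforts": joint torques, N m; "position": TCP position; "tool_rot": TCP orientation; "force": force on the tool from outside, world axes, zero at the start; "moment": the same for the moment, N m; "grip_width": finger opening in m.
Only numpy, scipy, OpenCV 4.12 (cv2) and the standard library are available. Lean on these libraries where they do the work, as an engineer would, in place of code of your own. Each camera call takes 0.05 s, during which the arm holds its last target. There are 200 camera calls.

### The job

The washed stirrer parts of the bioreactor came back in two piles on the white carrier board. Take the piles apart from the top and set every part down gently, flat and centred, on the blue drying pad cut to its own outline (flange on the largest round pad, square block on the square one, nut on the hexagonal one, collar on the middle round one, cap on the smallest), without putting any part on the bare bench. Leave the amber jar and the white bowl where they are.

Things in the scene. Friction and masses are not known exactly. Their poses are not given: they have to be found in the camera images.
- flange: Loose bare-metal (silvery) disc (flange), 64 mm diameter, 20 mm high, with eight small dark holes around its rim; about 0.3 kg. One of the two bottom pieces: at the start it stands on the white carrier board (8 mm thick, 120 x 270 mm, fixed, top 8 mm above the bench) under one or two smaller parts. Origin: centre of its underside; z up.
- block: Loose bare-metal (silvery) square block, 60 x 60 mm, 20 mm high, with a dark bolt hole near each corner; about 0.25 kg. The other bottom piece, standing on the same carrier about 160 mm from the flange, also under one or two smaller parts. Origin: centre of its underside; x and y square to its sides, z up.
- nut: Loose bare-metal (silvery) hexagonal nut, 44 mm across its flats, 20 mm high, with a dark 18 mm bore mark in the middle of its top (closed); about 0.15 kg. At the start it lies either on the flange or on the block, nothing on it. Origin: centre of its underside; its x axis is square to a pair of flats (the other flats follow every 60 degrees), z up.
- collar: Loose bare-metal (silvery) plain round collar, 44 mm diameter, 20 mm high, with a dark 18 mm bore mark in the middle of its top (closed, hidden under the cap at the start); about 0.12 kg. At the start it lies on the other bottom piece, with the cap standing on it. Origin: centre of its underside; z up.
- cap: Loose small round bare-metal (silvery) cap, 28 mm diameter, 24 mm high, ribbed side and a dark slot across its top; about 0.06 kg. At the start it stands on the collar, top of the taller pile. Origin: centre of its underside; z up.
- pad_flange: Fixed flat blue silicone pad, 6 mm thick, lying on the bench, round, 84 mm diameter: the largest round pad. Origin: centre of its underside; z up; its top is 6 mm above the origin. The flange is to rest here, centred.
- pad_block: Fixed flat blue silicone pad, 6 mm thick, lying on the bench, square, 80 x 80 mm, x and y square to its sides. Origin: centre of its underside; z up; its top is 6 mm above the origin. The square block is to rest here, centred.
- pad_nut: Fixed flat blue silicone pad, 6 mm thick, lying on the bench, hexagonal, 64 mm across flats, its x axis square to a pair of flats. Origin: centre of its underside; z up; its top is 6 mm above the origin. The hexagonal nut is to rest here, centred.
- pad_collar: Fixed flat blue silicone pad, 6 mm thick, lying on the bench, round, 64 mm diameter: the middle-sized round pad. Origin: centre of its underside; z up; its top is 6 mm above the origin. The collar is to rest here, centred.
- pad_cap: Fixed flat blue silicone pad, 6 mm thick, lying on the bench, round, 44 mm diameter: the smallest round pad. Origin: centre of its underside; z up; its top is 6 mm above the origin. The cap is to rest here, centred.
- jar: Bystander: loose closed amber glass jar with a white lid, 56 mm diameter, 55 mm high, outside the pads on the robot's left. Origin: centre of its underside.
- dish: Bystander: loose empty white bowl, 80 mm across the rim, 35 mm high, outside the pads on the robot's right. Origin: centre of its underside.
Mind the look-alikes: they are no part of the job. Leave any green look-alike of the flange alone.

How it is judged:
By the outcome, as a careful person would: the job done as asked, in the order asked, and still so for the second after the job is handed in, with the robot touching nothing.
It also fails if it takes over 120 s, if anything falls off the work surface, if the arm or the gripper's body presses on something with over 40 N, if the wrist force passes 120 N, or if a joint passes its speed limit or range.

## Working session

There is one attempt and no reset: what is moved stays moved. The work goes in short steps, Python scripts to look and compute and a shell command to move; the robot and the scene stay as the last step left them, time stands still between calls to the robot, and variables do not carry over. Pictures are saved under pics/ and viewed, about 12 in all and at most 16, crops included, and the job is handed in when it is done.

```bash
mkdir -p pics
python3 - <<'E'
from workcell import bot, eyes
import cv2
s=bot.observe(); print(s['clock'],s['position'],s['tool_rot'],s['grip_width'],s['force'])
for n in ('scene','side'):
    cv2.imwrite(f'pics/{n}0.png',eyes.grab_frame(n)); print(n,eyes.camera_params(n))
print(eyes.camera_params('wrist'))
E
```

```text
0.0 [ 0.19990775 -0.59182099  0.23073014] [-3.14047709e+00  8.04420140e-05  3.25782706e-01] 0.08556491609836324 [0.0811067  0.13990493 0.16298175]
scene {'fx': 509.86007175083654, 'fy': 509.86007175083654, 'cx': 314.7611190891881, 'cy': 242.8500539816603, 'origin': array([0.92528614, 0.43855794, 0.68528122]), 'attitude': array([ 0.7867612 , -0.01104937,  2.34286915])}
side {'fx': 528.0331759657599, 'fy': 528.0331759657599, 'cx': 320.9226046099946, 'cy': 235.25570879511602, 'origin': array([ 0.4600353 , -0.67225806,  0.66626536]), 'attitude': array([ 0.84652682, -0.00436351, -0.04546599])}
{'fx': 369.12210430769073, 'fy': 369.12210430769073, 'cx': 320.6538726687081, 'cy': 237.25780222862664, 'origin': array([ 0.26967027, -0.57094256,  0.37390354]), 'attitude': array([-0.29032433,  0.00140776, -1.24517621])}
```

View pics/scene0.png

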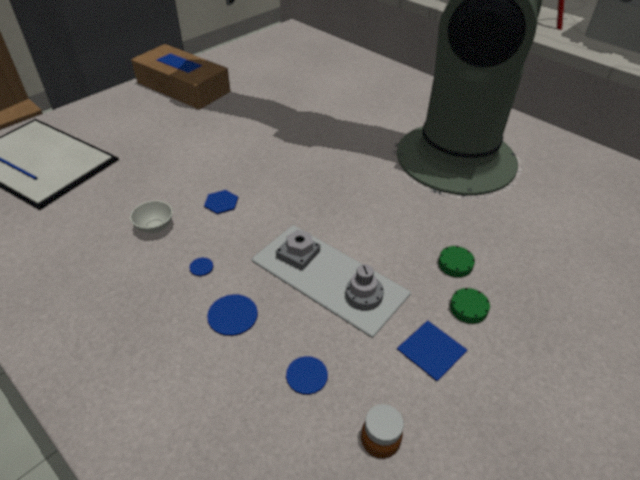

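View pics/side0.png

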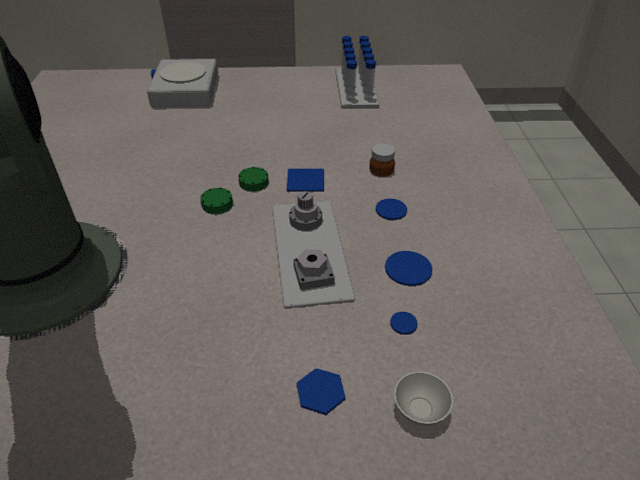

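The scene view shows two piles on the white board: cap, collar and flange at (365,288), and the nut on the block at (298,250). The pads are blue, and the two green discs at (457,262) and (470,305) are look-alikes that I'll leave alone. Next I'll locate the pads from both fixed views.

```bash
cat > h.py <<'E'
from workcell import bot, eyes
import cv2, numpy as np
from scipy.spatial.transform import Rotation as R
def cast(p,uv,z):
    """pixels -> world points on the plane of height z"""
    uv=np.atleast_2d(np.asarray(uv,float))
    d=np.c_[(uv[:,0]-p['cx'])/p['fx'],-(uv[:,1]-p['cy'])/p['fy'],-np.ones(len(uv))]
    d=R.from_euler('xyz',p['attitude']).apply(d); o=np.asarray(p['origin'])
    return (o+d*((z-o[2])/d[:,2])[:,None])[:,:2]
def pix(p,P):
    c=R.from_euler('xyz',p['attitude']).inv().apply(np.atleast_2d(P)-p['origin'])
    return np.c_[p['cx']-p['fx']*c[:,0]/c[:,2],p['cy']+p['fy']*c[:,1]/c[:,2]]
def blue(im):
    h=cv2.cvtColor(im,cv2.COLOR_BGR2HSV); return cv2.inRange(h,(105,140,60),(130,255,255))
def blobs(mask,amin):
    return [c for c in cv2.findContours(mask,cv2.RETR_EXTERNAL,cv2.CHAIN_APPROX_NONE)[0] if cv2.contourArea(c)>amin]
def pads(p,im):
    out=[]
    for c in blobs(blue(im),150):
        w=cast(p,c[:,0],.006); mm=(w*1e4).astype(np.int32); M=cv2.moments(mm)
        out.append((np.array([M['m10'],M['m01']])/M['m00']/1e4,M['m00']/1e8,cv2.minAreaRect((w*1e3).astype(np.float32)),c[:,0].mean(0)))
    return out
E
python3 - <<'E'
from h import *
for n in ('scene','side'):
    im=cv2.imread(f'pics/{n}0.png'); p=eyes.camera_params(n)
    for a in pads(p,im): 
        if .2<a[0][0]<1 and abs(a[0][1])<.6: print(n,a[0].round(4),'area cm2 %.1f'%(a[1]*1e4),'ang %.1f'%a[2][2],np.round(a[2][1],1),a[3].round())
for n,u in (('scene',[(364,267),(299,240),(383,417),(152,208),(457,262),(470,305)]),('side',[(305,195),(312,257),(383,150),(423,385),(254,179),(217,200)])):
    p=eyes.camera_params(n)
    print(n,[cast(p,q,z).round(3).tolist() for q,z in zip(u,(.072,.048,.055,.035,.015,.015))])
E
```

```text
scene [0.6408 0.1548] area cm2 28.1 ang 44.6 [60.6 58.8] [307. 375.]
scene [0.4715 0.2627] area cm2 57.1 ang 87.7 [76.1 77.5] [432. 350.]
scene [ 0.6474 -0.012 ] area cm2 49.3 ang 44.8 [80.  79.4] [232. 315.]
scene [ 0.6189 -0.1346] area cm2 11.7 ang 13.6 [39.6 38.8] [201. 266.]
scene [ 0.4813 -0.2519] area cm2 30.4 ang 38.2 [67.3 60.6] [221. 202.]
side [ 0.4808 -0.2568] area cm2 33.5 ang 7.4 [63.3 71. ] [320. 390.]
side [ 0.6187 -0.1401] area cm2 13.2 ang 81.7 [41.7 39.8] [403. 322.]
side [ 0.6473 -0.017 ] area cm2 50.8 ang 87.7 [80.1 81. ] [409. 267.]
side [0.6409 0.15  ] area cm2 28.4 ang 82.9 [61.7 60.2] [391. 208.]
side [0.4718 0.2573] area cm2 55.9 ang 87.6 [77.3 76.8] [305. 179.]
scene [[[0.463, 0.11]], [[0.477, -0.027]], [[0.635, 0.291]], [[0.606, -0.3]], [[0.293, 0.191]], [[0.361, 0.261]]]
side [[[0.469, 0.113]], [[0.477, -0.029]], [[0.639, 0.287]], [[0.621, -0.274]], [[0.363, 0.248]], [[0.292, 0.178]]]
```

```bash
python3 -m jog '[{"delta_pos":[280,300,100],"spin":0.6,"claw":0},{"delta_pos":[280,300,100],"spin":0.6,"claw":0},{"delta_pos":[280,300,100],"spin":0.6,"claw":0},{"delta_pos":[280,300,100],"spin":0.6,"claw":0},{"delta_pos":[280,300,100],"spin":0.6,"claw":0},{"delta_pos":[280,300,100],"spin":0.6,"claw":0},{"delta_pos":[280,300,100],"spin":0.6,"claw":0},{"delta_pos":[280,400,100],"spin":0.7,"claw":0}]'
python3 -c "
from workcell import bot
s=bot.observe();print(s['position'],s['tool_rot'],s['qpos'])"
```

```text
clock: 0.9
position: [0.4491, -0.2946, 0.3196]
tool_rot: [3.142, -0.0, 1.026]
force: [0.2, -0.2, -0.5]
grip_width: 0.0856
[ 0.44913242 -0.29455822  0.31957635] [ 3.14154405e+00 -3.62188466e-04  1.02628253e+00] [ 0.72157004  0.30860912 -0.32368697  1.70563453  0.10591648  1.14447155
 -0.1762436 ]
```

```bash
python3 -m jog '[{"delta_pos":[25,415,10],"spin":0.545,"claw":0},{"delta_pos":[25,415,10],"spin":0.545,"claw":0},{"delta_pos":[25,415,10],"spin":0.545,"claw":0},{"delta_pos":[25,415,10],"spin":0.545,"claw":0},{"delta_pos":[25,415,10],"spin":0.545,"claw":0},{"delta_pos":[25,415,10],"spin":0.545,"claw":0},{"delta_pos":[25,415,10],"spin":0.545,"claw":0},{"delta_pos":[25,415,10],"spin":0.545,"claw":0}]'
python3 -m jog '[{"delta_pos":[0,0,0],"spin":0,"claw":0},{"delta_pos":[0,0,0],"spin":0,"claw":0}]'
python3 - <<'E'
from h import *
s=bot.observe();print(s['position'],s['tool_rot'],s['qpos'].round(2))
p=eyes.camera_params('wrist'); im=eyes.grab_frame('wrist'); cv2.imwrite('pics/w1.png',im)
np.save('w1.npy',p,allow_pickle=True)
for a in pads(p,im): print(a[0].round(4),'area cm2 %.1f'%(a[1]*1e4),'ang %.1f'%a[2][2],np.round(a[2][1],1),a[3].round())
E
```

```text
clock: 1.7
position: [0.4726, 0.1049, 0.3292]
tool_rot: [3.141, -0.0, 1.571]
force: [0.8, -0.5, 0.2]
grip_width: 0.0854
clock: 1.9
position: [0.4724, 0.1059, 0.329]
tool_rot: [-3.141, -0.0, 1.573]
force: [-0.0, -1.1, 0.0]
grip_width: 0.0856
[0.47235366 0.10585395 0.32895792] [-3.14121420e+00 -1.09287354e-04  1.57336454e+00] [ 0.2   0.24 -0.66  1.8   0.16  1.15 -0.5 ]
[ 0.4783 -0.2387] area cm2 12.8 ang 76.4 [33.5 59.1] [324. 411.]
[ 0.6164 -0.139 ] area cm2 12.4 ang 20.7 [36.9 42.8] [419. 354.]
[ 0.6461 -0.0151] area cm2 50.4 ang 87.0 [78.5 81.8] [448. 274.]
[0.6397 0.151 ] area cm2 29.1 ang 88.9 [61.1 61.6] [457. 149.]
[0.4702 0.2588] area cm2 59.1 ang 88.0 [78.2 78. ] [319.  51.]
```

View pics/w1.png

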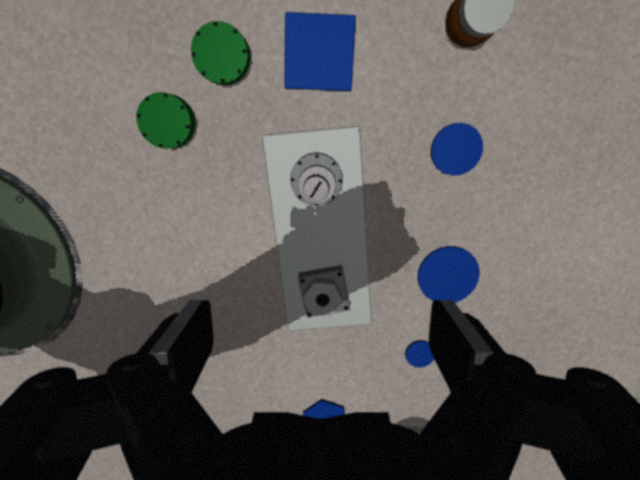

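The wrist view shows the cap (dark slot) at (317,185) on the collar and flange, and the nut bore at (322,299) on the block. The bare-metal flange is the one on the board; the green discs at (220,53) and (166,120) are the look-alikes. One enlarged crop will confirm this and give precise pixels.

Run:
```python
from h import *
p=np.load('w1.npy',allow_pickle=True).item(); im=cv2.imread('pics/w1.png')
a=cv2.resize(im[145:215,275:360],None,fx=7,fy=7,interpolation=cv2.INTER_CUBIC)[:, :]
b=cv2.resize(im[255:325,280:365],None,fx=7,fy=7,interpolation=cv2.INTER_CUBIC)
b=cv2.convertScaleAbs(b,alpha=1.7)
o=np.vstack([a,b]); o=cv2.resize(o,None,fx=.6,fy=.6); print(o.shape); cv2.imwrite('pics/crop1.png',o)
```

```text
(588, 357, 3)
```

View pics/crop1.png

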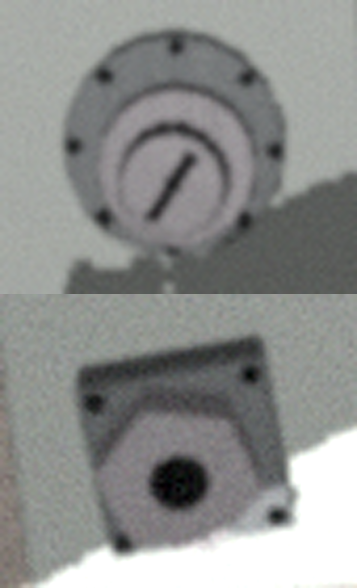

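```bash
cat > m.py <<'E'
from h import *
p=np.load('w1.npy',allow_pickle=True).item()
f=lambda x,y,oy=0: (275+x/4.2,145+y/4.2) if not oy else (280+x/4.2,255+(y-294)/4.2)
print('cap',cast(p,f(171,185),.072),'collar',cast(p,f(176,165),.048),'flange',cast(p,f(176,140),.028))
print('nut',cast(p,f(179,484,1),.048))
h=cast(p,[f(*q,1) for q in ((94,402),(251,374),(278,516),(122,542))],.028)
print('block',h.mean(0),[np.degrees(np.arctan2(*(h[(i+1)%4]-h[i])[::-1])).round(1) for i in range(4)],[np.linalg.norm(h[(i+1)%4]-h[i]).round(4) for i in range(4)])
n=cast(p,[f(*q,1) for q in ((130,408),(228,418),(258,485),(98,470))],.048)-cast(p,f(179,484,1),.048)
print('nut verts deg',np.degrees(np.arctan2(n[:,1],n[:,0])).round(1),np.linalg.norm(n,axis=1).round(4))
E
python3 m.py
python3 - <<'E'
from h import *
# cross-check with the fixed views: project wrist estimates there
for n in('scene','side'):
    im=cv2.imread(f'pics/{n}0.png'); x,y=(265,220) if n=='scene' else (265,180)
    print(n,x,y); cv2.imwrite(f'pics/crop_{n}.png',cv2.convertScaleAbs(cv2.resize(im[y:y+110,x:x+125],None,fx=4,fy=4,interpolation=cv2.INTER_CUBIC),alpha=1.4))
cv2.imwrite('pics/crop2.png',np.vstack([cv2.imread('pics/crop_scene.png'),cv2.imread('pics/crop_side.png')])[:, :][0:880])
a=np.hstack([cv2.imread('pics/crop_scene.png')[:, :400],cv2.imread('pics/crop_side.png')[:,:400]]); print(a.shape); cv2.imwrite('pics/crop2.png',a)
E
```

```text
cap [[0.46742363 0.11194976]] collar [[0.46846519 0.11358833]] flange [[0.46825451 0.11776609]]
nut [[ 0.47561176 -0.03293204]]
block [ 0.47796645 -0.03436954] [np.float64(11.0), np.float64(-79.0), np.float64(-169.3), np.float64(99.8)] [np.float64(0.0494), np.float64(0.0493), np.float64(0.0504), np.float64(0.0489)]
nut verts deg [120.6  56.2  -0.6 169.4] [0.0287 0.026  0.0238 0.0247]
scene 265 220
side 265 180
(440, 800, 3)
```

View pics/crop2.png

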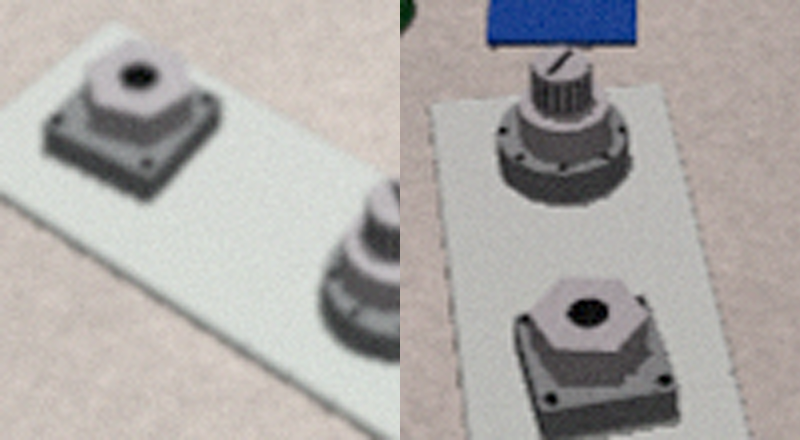

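Run:
```python
from h import *
p=eyes.camera_params('side'); g=lambda x,y:(265+(x-400)/4,180+y/4)
c=cast(p,g(587,312),.048); print('nut bore side',c,'cap',cast(p,g(561,66),.072))
v=cast(p,[g(*q) for q in((543,280),(628,281),(658,318),(637,357),(553,357),(527,318))],.048);print('hex mean',v.mean(0)); v=v-v.mean(0)
print(np.degrees(np.arctan2(v[:,1],v[:,0])).round(1),np.linalg.norm(v,axis=1).round(4))
ps=eyes.camera_params('scene'); print('nut scene',cast(ps,(265+138/4,220+76/4),.048), 'cap scene',cast(ps,(364.5,268),.072))
for n in('scene','side'):
    im=cv2.imread(f'pics/{n}0.png'); P=eyes.camera_params(n)
    for c in blobs(blue(im),150):
        w=cast(P,c[:,0],.006); m=w.mean(0)
        if np.hypot(*(m-(.481,-.254)))<.03:
            d=w-(w.min(0)+w.max(0))/2; d=w-m; th=np.arctan2(d[:,1],d[:,0]); r=np.linalg.norm(d,axis=1)
            # 6-fold harmonic of radius: vertices at peak
            k=np.argsort(th); T=np.linspace(-np.pi,np.pi,720); rr=np.interp(T,th[k],r[k],period=2*np.pi)
            print(n,'pad hex vertex angle mod60',np.degrees(np.angle((rr*np.exp(6j*T)).sum())/6))
        if np.hypot(*(m-(.471,.26)))<.03:
            d=w-m; th=np.arctan2(d[:,1],d[:,0]); r=np.linalg.norm(d,axis=1);k=np.argsort(th); T=np.linspace(-np.pi,np.pi,720); rr=np.interp(T,th[k],r[k],period=2*np.pi)
            print(n,'pad sq vertex angle mod90',np.degrees(np.angle((rr*np.exp(4j*T)).sum())/4))
```

```text
nut bore side [[ 0.47642354 -0.03136629]] cap [[0.46908053 0.10806851]]
hex mean [ 0.47795988 -0.03506108]
[ 129.2   53.    -2.3  -52.6 -126.2  177.6] [0.0312 0.0276 0.0282 0.0299 0.0277 0.0268]
nut scene [[ 0.47474252 -0.02828462]] cap scene [[0.46436678 0.11207878]]
scene pad sq vertex angle mod90 42.814343936662276
scene pad hex vertex angle mod60 -21.44350610770221
side pad hex vertex angle mod60 -20.950383378177285
side pad sq vertex angle mod90 42.42121538718213
```

```bash
python3 -m jog '[{"delta_pos":[-5,5,-200],"spin":0,"claw":0},{"delta_pos":[-5,5,-200],"spin":0,"claw":0},{"delta_pos":[-5,5,-200],"spin":0,"claw":0},{"delta_pos":[-5,5,-200],"spin":0,"claw":0},{"delta_pos":[-5,5,-200],"spin":0,"claw":0},{"delta_pos":[-5,5,-200],"spin":0,"claw":0}]'
python3 - <<'E'
from h import *
p=eyes.camera_params('wrist'); im=eyes.grab_frame('wrist'); cv2.imwrite('pics/w2.png',im); np.save('w2.npy',p,allow_pickle=True)
t=bot.observe()['position'];print(t)
print('pred cap px',pix(p,[(.4675,.111,.072),(t[0],t[1],.072)]))
E
```

```text
clock: 2.55
position: [0.4677, 0.1087, 0.1298]
tool_rot: [-3.14, 0.001, 1.57]
force: [0.6, 1.0, 1.0]
grip_width: 0.0851
[0.46857815 0.10912524 0.13087341]
pred cap px [[319.2139455  251.22942445]
 [321.09267868 254.31371747]]
```

View pics/w2.png

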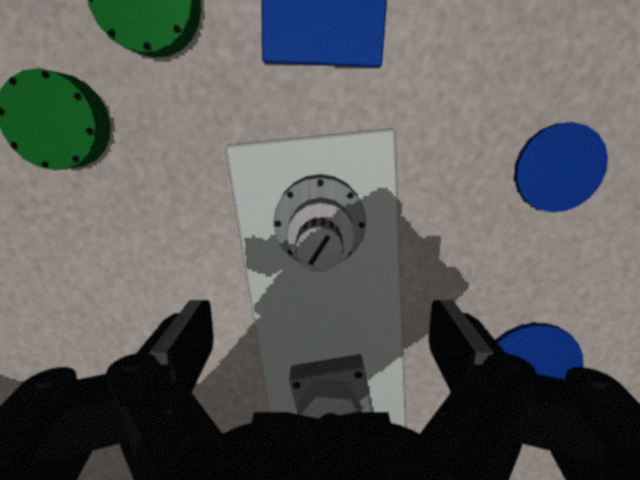

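```bash
python3 -m jog '[{"delta_pos":[-1,2,-40],"spin":0,"claw":0},{"delta_pos":[-1,2,-70],"spin":0,"claw":0},{"delta_pos":[-1,2,-78],"spin":0,"claw":0},{"delta_pos":[-1,2,-78],"spin":0,"claw":0},{"delta_pos":[-1,2,-78],"spin":0,"claw":0.4},{"delta_pos":[-1,2,-78],"spin":0,"claw":0.7},{"delta_pos":[-1,2,-78],"spin":0,"claw":1},{"delta_pos":[-1,2,-78],"spin":0,"claw":1}]' 25
python3 -m jog '[{"delta_pos":[0,0,0],"spin":0,"claw":1},{"delta_pos":[0,0,0],"spin":0,"claw":1},{"delta_pos":[0,0,0],"spin":0,"claw":1}]'
python3 -m jog '[{"delta_pos":[0,0,0],"spin":0,"claw":1},{"delta_pos":[0,0,0],"spin":0,"claw":1}]'
```

```text
clock: 3.4
position: [0.4679, 0.1111, 0.0535]
tool_rot: [3.139, 0.0, 1.57]
force: [-0.2, 0.3, -0.2]
grip_width: 0.0279
clock: 3.7
position: [0.468, 0.1111, 0.0536]
tool_rot: [3.139, 0.0, 1.57]
force: [-1.1, -1.2, 5.1]
grip_width: 0.0269
clock: 3.9
position: [0.468, 0.1111, 0.0536]
tool_rot: [3.139, 0.0, 1.57]
force: [-0.5, -0.3, 2.8]
grip_width: 0.0269
```

```bash
python3 -m jog '[{"delta_pos":[0,0,10],"spin":0,"claw":1},{"delta_pos":[0,0,40],"spin":0,"claw":1},{"delta_pos":[0,0,80],"spin":0,"claw":1},{"delta_pos":[0,0,100],"spin":0,"claw":1},{"delta_pos":[50,-80,100],"spin":0,"claw":1},{"delta_pos":[80,-130,100],"spin":0,"claw":1},{"delta_pos":[115,-190,100],"spin":0,"claw":1},{"delta_pos":[150,-249,100],"spin":0,"claw":1}]'
python3 -m jog '[{"delta_pos":[0,0,0],"spin":0,"claw":1},{"delta_pos":[0,0,0],"spin":0,"claw":1}]'
python3 - <<'E'
from h import *
p=eyes.camera_params('wrist'); im=eyes.grab_frame('wrist'); cv2.imwrite('pics/w3.png',im); np.save('w3.npy',p,allow_pickle=True)
s=bot.observe(); t=s['position'];print(t,s['tool_rot'],s['force'],s['grip_width'])
for a in pads(p,im): print(a[0].round(4),'area cm2 %.1f'%(a[1]*1e4),a[3].round())
E
```

```text
clock: 4.7
position: [0.5723, -0.0619, 0.1545]
tool_rot: [3.139, 0.0, 1.57]
force: [0.6, 1.8, 0.0]
grip_width: 0.027
clock: 4.9
position: [0.5723, -0.063, 0.1547]
tool_rot: [3.139, -0.0, 1.568]
force: [-0.7, 0.4, -0.7]
grip_width: 0.027
[ 0.57198074 -0.0615769   0.15478373] [ 3.13915493e+00 -6.59511226e-04  1.56982365e+00] [ 0.21449382  0.30395467 -0.78897384] 0.02655252330021298
[ 0.6267 -0.1285] area cm2 3.1 [381. 292.]
[ 0.6466 -0.0164] area cm2 52.2 [415. 157.]
```

View pics/w3.png

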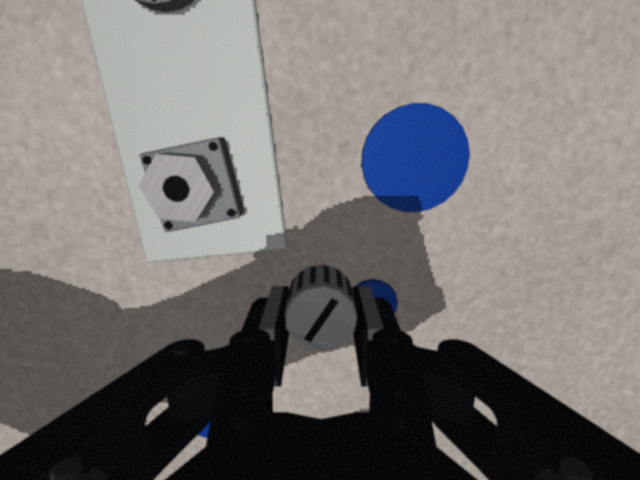

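```bash
python3 - <<'E'
from h import *
p=np.load('w3.npy',allow_pickle=True).item(); print('held cap',cast(p,(321,320),.173),'block etc', cast(p,(176,188.5),.048))
h=cast(p,[(147,160),(213,146),(231.5,212),(168,225.5)],.028); print(h.mean(0))
E
python3 -m jog '[{"delta_pos":[25,-42,0],"spin":0,"claw":1},{"delta_pos":[45,-76,0],"spin":0,"claw":1},{"delta_pos":[45,-76,-50],"spin":0,"claw":1},{"delta_pos":[45,-76,-90],"spin":0,"claw":1},{"delta_pos":[45,-76,-110],"spin":0,"claw":1},{"delta_pos":[45,-76,-120],"spin":0,"claw":1},{"delta_pos":[45,-76,-120],"spin":0,"claw":1},{"delta_pos":[45,-76,-120],"spin":0,"claw":1}]'
```

```text
held cap [[ 0.57309822 -0.06227678]] block etc [[ 0.47507392 -0.03190989]]
[ 0.47760435 -0.03381176]
clock: 5.75
position: [0.6177, -0.1369, 0.0361]
tool_rot: [3.138, -0.001, 1.571]
force: [-0.2, -0.2, 0.2]
grip_width: 0.0267
```

```bash
python3 -m jog '[{"delta_pos":[-0.5,-2,-12],"spin":0,"claw":1},{"delta_pos":[-0.5,-2,-20],"spin":0,"claw":1},{"delta_pos":[-0.5,-2,-22.5],"spin":0,"claw":1},{"delta_pos":[-0.5,-2,-23.5],"spin":0,"claw":1},{"delta_pos":[-0.5,-2,-23.5],"spin":0,"claw":1}]'
python3 -m jog '[{"delta_pos":[0,0,0],"spin":0,"claw":1}]'
```

```text
clock: 6.25
position: [0.6172, -0.1389, 0.0126]
tool_rot: [3.138, -0.001, 1.571]
force: [0.0, 0.6, -0.5]
grip_width: 0.027
clock: 6.35
position: [0.6173, -0.1388, 0.0128]
tool_rot: [3.138, -0.001, 1.571]
force: [0.3, 0.2, -0.1]
grip_width: 0.027
```

```bash
python3 -m jog '[{"delta_pos":[0,0,-0.7],"spin":0,"claw":1},{"delta_pos":[0,0,-0.7],"spin":0,"claw":1},{"delta_pos":[0,0,-0.7],"spin":0,"claw":1}]'
python3 -m jog '[{"delta_pos":[0,0,-0.6],"spin":0,"claw":1},{"delta_pos":[0,0,-0.6],"spin":0,"claw":1},{"delta_pos":[0,0,-0.6],"spin":0,"claw":1}]'
```

```text
clock: 6.65
position: [0.6174, -0.1389, 0.0122]
tool_rot: [3.137, -0.001, 1.571]
force: [-0.1, -0.0, -0.6]
grip_width: 0.027
clock: 6.95
position: [0.6174, -0.1389, 0.0117]
tool_rot: [3.137, -0.001, 1.571]
force: [-0.8, -0.6, 1.9]
grip_width: 0.0268
```

```bash
python3 -m jog '[{"delta_pos":[0,0,-0.5],"spin":0,"claw":1},{"delta_pos":[0,0,-0.5],"spin":0,"claw":1},{"delta_pos":[0,0,-0.5],"spin":0,"claw":1}]'
python3 -m jog '[{"delta_pos":[0,0,0],"spin":0,"claw":0.6},{"delta_pos":[0,0,0],"spin":0,"claw":0.5},{"delta_pos":[0,0,0],"spin":0,"claw":0.4},{"delta_pos":[0,0,0],"spin":0,"claw":0.3},{"delta_pos":[0,0,20],"spin":0,"claw":0.2},{"delta_pos":[0,0,60],"spin":0,"claw":0},{"delta_pos":[0,0,110],"spin":0,"claw":0},{"delta_pos":[0,0,150],"spin":0,"claw":0}]'
python3 -m jog '[{"delta_pos":[-60,35,70],"spin":0,"claw":0},{"delta_pos":[-100,70,70],"spin":0,"claw":0},{"delta_pos":[-142,105,70],"spin":0,"claw":0},{"delta_pos":[-142,105,70],"spin":0,"claw":0},{"delta_pos":[-142,105,70],"spin":0,"claw":0},{"delta_pos":[-142,105,70],"spin":0,"claw":0}]'
python3 - <<'E'
from h import *
p=eyes.camera_params('wrist'); im=eyes.grab_frame('wrist'); cv2.imwrite('pics/w4.png',im); np.save('w4.npy',p,allow_pickle=True)
s=bot.observe(); t=s['position'];print(t,s['tool_rot'],s['force'],s['grip_width'])
for a in pads(p,im): print(a[0].round(4),'area cm2 %.1f'%(a[1]*1e4),a[3].round())
p=eyes.camera_params('side');im=eyes.grab_frame('side'); cv2.imwrite('pics/s4.png',cv2.resize(im[290:350,360:450],None,fx=6,fy=6,interpolation=cv2.INTER_CUBIC))
E
```

```text
clock: 7.25
position: [0.6174, -0.1389, 0.0116]
tool_rot: [3.137, -0.0, 1.571]
force: [-3.4, 0.4, 9.2]
grip_width: 0.0268
clock: 8.05
position: [0.6176, -0.1387, 0.1641]
tool_rot: [3.136, -0.001, 1.571]
force: [0.4, 0.0, -0.6]
grip_width: 0.0854
clock: 8.65
position: [0.4756, -0.0336, 0.2347]
tool_rot: [3.135, 0.0, 1.572]
force: [-0.2, 0.1, -0.7]
grip_width: 0.0855
[ 0.47603371 -0.03410004  0.23433898] [ 3.13546141e+00 -8.96300472e-05  1.57061658e+00] [-0.07284751 -0.09313131 -0.75149472] 0.08544185013604949
[ 0.4797 -0.2562] area cm2 33.5 [322. 383.]
[ 0.6123 -0.13  ] area cm2 4.0 [445. 287.]
[ 0.6461 -0.0162] area cm2 52.1 [488. 181.]
[0.6395 0.1342] area cm2 11.5 [502.  11.]
```

View pics/w4.png

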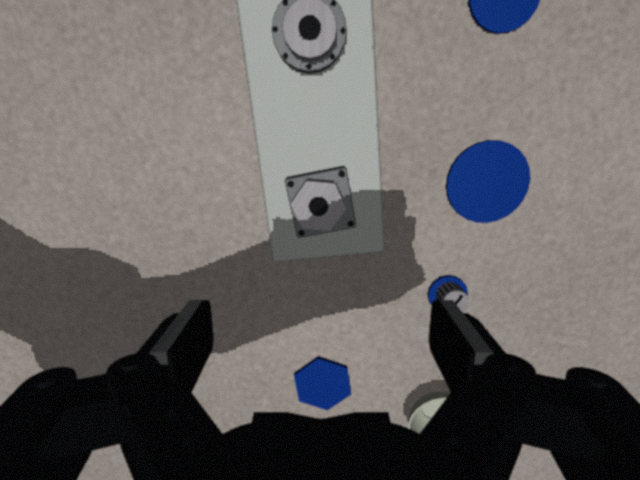

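Run:
```python
from h import *
im=cv2.imread('pics/w4.png'); b=cv2.convertScaleAbs(cv2.resize(im[165:240,280:360],None,fx=6,fy=6,interpolation=cv2.INTER_CUBIC),alpha=1.4)
s=cv2.imread('pics/s4.png')[:,:300]; o=np.zeros((450,780,3),np.uint8); o[:,:480]=b; o[:360,480:780]=cv2.imread('pics/s4.png')[:,120:420]; cv2.imwrite('pics/c4.png',o)
```

```text
(no output)
```

View pics/c4.png

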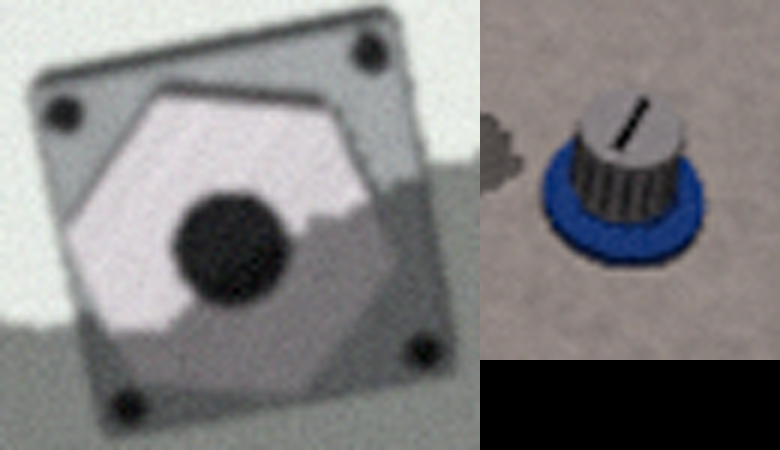

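The cap stands upright and centred on its pad, at crop (630,150). The nut's hexagon is clear, with its bore at crop (231,248).

Run:
```python
from h import *
p=np.load('w4.npy',allow_pickle=True).item(); g=lambda x,y:(280+x/6,165+y/6)
print('bore',cast(p,g(231,248),.048))
v=cast(p,[g(*q) for q in((155,97),(325,107),(397,250),(305,392),(68,230))],.048)-cast(p,g(231,248),.048)
a=np.degrees(np.arctan2(v[:,1],v[:,0]));print(a.round(1),(((a+30)%60)-30).round(1),np.linalg.norm(v,axis=1).round(4))
h=cast(p,[g(*q) for q in((65,113),(371,51),(425,351),(128,407))],.028); print(h.mean(0),[np.degrees(np.arctan2(*(h[(i+1)%4]-h[i])[::-1])).round(1) for i in range(4)])
print('collar',cast(p,(310,27),.048))
im=cv2.imread('pics/w4.png')
for c in blobs(blue(im),150):
    w=cast(p,c[:,0],.006);m=w.mean(0)
    if m[1]<-.2:
        d=w-m; th=np.arctan2(d[:,1],d[:,0]); r=np.linalg.norm(d,axis=1);k=np.argsort(th); T=np.linspace(-np.pi,np.pi,720); rr=np.interp(T,th[k],r[k],period=2*np.pi)
        print('hex pad vertex',np.degrees(np.angle((rr*np.exp(6j*T)).sum())/6))
```

```text
bore [[ 0.4754672  -0.03212717]]
[116.3  56.7  -0.7 -63.3 173.6] [-3.7 -3.3 -0.7 -3.3 -6.4] [0.0255 0.0256 0.0252 0.0254 0.0248]
[ 0.47809273 -0.03394808] [np.float64(11.4), np.float64(-78.8), np.float64(-169.0), np.float64(100.9)]
collar [[0.46883258 0.11336888]]
hex pad vertex -20.670252324504
```

```bash
python3 -m jog '[{"delta_pos":[0,1.5,-45],"spin":0.15,"claw":0},{"delta_pos":[0,1.5,-90],"spin":0.3,"claw":0},{"delta_pos":[0,1.5,-130],"spin":0.4625,"claw":0},{"delta_pos":[0,1.5,-150],"spin":0.4625,"claw":0},{"delta_pos":[0,1.5,-150],"spin":0.4625,"claw":0}]'
python3 -m jog '[{"delta_pos":[0,0,0],"spin":0,"claw":0}]'
```

```text
clock: 9.25
position: [0.475, -0.033, 0.0811]
tool_rot: [3.14, -0.004, 2.032]
force: [0.3, -0.3, 1.2]
grip_width: 0.0856
clock: 9.35
position: [0.4755, -0.033, 0.0813]
tool_rot: [3.14, -0.004, 2.031]
force: [0.4, -0.7, 0.0]
grip_width: 0.0852
```

```bash
python3 -m jog '[{"delta_pos":[0,0.7,-30],"spin":0,"claw":0},{"delta_pos":[0,0.7,-50],"spin":0,"claw":0},{"delta_pos":[0,0.7,-50],"spin":0,"claw":0},{"delta_pos":[0,0.7,-50],"spin":0,"claw":0.2},{"delta_pos":[0,0.7,-50],"spin":0,"claw":0.35},{"delta_pos":[0,0.7,-50],"spin":0,"claw":0.5},{"delta_pos":[0,0.7,-50],"spin":0,"claw":0.8},{"delta_pos":[0,0.7,-50],"spin":0,"claw":1}]' 30
python3 -m jog '[{"delta_pos":[0,0,0],"spin":0,"claw":1},{"delta_pos":[0,0,0],"spin":0,"claw":1},{"delta_pos":[0,0,0],"spin":0,"claw":1}]'
```

```text
clock: 10.15
position: [0.4762, -0.0325, 0.0326]
tool_rot: [3.139, -0.003, 2.03]
force: [-2.2, 0.7, 15.2]
grip_width: 0.0434
clock: 10.45
position: [0.4763, -0.0326, 0.0328]
tool_rot: [3.139, -0.003, 2.03]
force: [1.0, -0.0, -1.1]
grip_width: 0.0433
```

```bash
python3 -m jog '[{"delta_pos":[0,0,8],"spin":0,"claw":1},{"delta_pos":[0,0,30],"spin":0,"claw":1},{"delta_pos":[0,0,50],"spin":0,"claw":1},{"delta_pos":[2,-50,60],"spin":-0.1,"claw":1},{"delta_pos":[4,-100,60],"spin":-0.2,"claw":1},{"delta_pos":[4,-150,60],"spin":-0.3,"claw":1},{"delta_pos":[4,-200,60],"spin":-0.305,"claw":1},{"delta_pos":[4,-223.5,60],"spin":-0.305,"claw":1}]'
python3 -m jog '[{"delta_pos":[0,0,0],"spin":0,"claw":1},{"delta_pos":[0,0,0],"spin":0,"claw":1}]'
```

```text
clock: 11.25
position: [0.4793, -0.2607, 0.0932]
tool_rot: [3.139, -0.002, 1.72]
force: [0.2, 1.1, -1.0]
grip_width: 0.0431
clock: 11.45
position: [0.479, -0.261, 0.0935]
tool_rot: [3.139, -0.002, 1.719]
force: [0.3, 1.2, -1.4]
grip_width: 0.043
```

```bash
python3 -m jog '[{"delta_pos":[1,4,-30],"spin":0.005,"claw":1},{"delta_pos":[1,4,-60],"spin":0.005,"claw":1},{"delta_pos":[1,4,-75],"spin":0.005,"claw":1},{"delta_pos":[1,4,-79],"spin":0.005,"claw":1},{"delta_pos":[1,4,-79],"spin":0.005,"claw":1}]'
python3 -m jog '[{"delta_pos":[0,0,0],"spin":0,"claw":1},{"delta_pos":[0,0,0],"spin":0,"claw":1}]'
```

```text
clock: 11.95
position: [0.4803, -0.2563, 0.0148]
tool_rot: [3.139, -0.002, 1.725]
force: [0.1, 0.1, -0.6]
grip_width: 0.0429
clock: 12.15
position: [0.4809, -0.2565, 0.0159]
tool_rot: [3.138, -0.002, 1.725]
force: [0.5, 0.4, -1.7]
grip_width: 0.0436
```

```bash
python3 -m jog '[{"delta_pos":[-0.3,-0.3,-1.5],"spin":0,"claw":1},{"delta_pos":[-0.3,-0.3,-3],"spin":0,"claw":1},{"delta_pos":[-0.3,-0.3,-3.5],"spin":0,"claw":1},{"delta_pos":[-0.3,-0.3,-3.5],"spin":0,"claw":1}]'
python3 -m jog '[{"delta_pos":[0,0,-0.7],"spin":0,"claw":1},{"delta_pos":[0,0,-0.7],"spin":0,"claw":1},{"delta_pos":[0,0,-0.7],"spin":0,"claw":1}]'
```

```text
clock: 12.55
position: [0.4805, -0.2568, 0.0123]
tool_rot: [3.138, -0.002, 1.725]
force: [0.1, -0.0, -0.5]
grip_width: 0.043
clock: 12.85
position: [0.4805, -0.2567, 0.0116]
tool_rot: [3.138, -0.002, 1.725]
force: [-0.7, 0.9, -1.4]
grip_width: 0.0431
```

```bash
python3 -m jog '[{"delta_pos":[0,0,-0.7],"spin":0,"claw":1},{"delta_pos":[0,0,-0.7],"spin":0,"claw":1},{"delta_pos":[0,0,-0.7],"spin":0,"claw":1}]'
python3 -m jog '[{"delta_pos":[0,0,-0.6],"spin":0,"claw":1},{"delta_pos":[0,0,-0.6],"spin":0,"claw":1},{"delta_pos":[0,0,-0.6],"spin":0,"claw":1}]'
```

```text
clock: 13.15
position: [0.4805, -0.2567, 0.0109]
tool_rot: [3.138, -0.002, 1.725]
force: [-0.3, 0.3, -2.1]
grip_width: 0.0435
clock: 13.45
position: [0.4806, -0.2568, 0.0107]
tool_rot: [3.138, -0.001, 1.725]
force: [-1.5, 0.9, 8.2]
grip_width: 0.0434
```

```bash
python3 -m jog '[{"delta_pos":[0,0,0],"spin":0,"claw":0.4},{"delta_pos":[0,0,0],"spin":0,"claw":0.3},{"delta_pos":[0,0,0],"spin":0,"claw":0.2},{"delta_pos":[0,0,0],"spin":0,"claw":0.1},{"delta_pos":[0,0,20],"spin":0,"claw":0},{"delta_pos":[0,0,60],"spin":0,"claw":0},{"delta_pos":[0,0,110],"spin":0,"claw":0},{"delta_pos":[0,0,150],"spin":0,"claw":0}]'
python3 -m jog '[{"delta_pos":[0,50,0],"spin":-0.1,"claw":0},{"delta_pos":[-2,100,0],"spin":-0.15,"claw":0},{"delta_pos":[-4,150,0],"spin":-0.15,"claw":0},{"delta_pos":[-6,200,0],"spin":-0.15,"claw":0},{"delta_pos":[-8,250,0],"spin":-0.15,"claw":0},{"delta_pos":[-10,300,0],"spin":-0.15,"claw":0},{"delta_pos":[-12,350,0],"spin":-0.15,"claw":0},{"delta_pos":[-12,370,0],"spin":-0.15,"claw":0}]'
python3 -m jog '[{"delta_pos":[0,0,0],"spin":0,"claw":0},{"delta_pos":[0,0,0],"spin":0,"claw":0}]'
python3 - <<'E'
from h import *
p=eyes.camera_params('wrist'); im=eyes.grab_frame('wrist'); cv2.imwrite('pics/w5.png',im); np.save('w5.npy',p,allow_pickle=True)
s=bot.observe(); t=s['position'];print(t,s['tool_rot'],s['force'],s['grip_width'])
for a in pads(p,im): print(a[0].round(4),'area cm2 %.1f'%(a[1]*1e4),a[3].round())
u=pix(p,[(.4688,.1134,.048)])[0].astype(int); print(u)
g=cv2.cvtColor(im,cv2.COLOR_BGR2GRAY)[u[1]-15:u[1]+16,u[0]-15:u[0]+16]
for c in blobs((g<45).astype(np.uint8),30):
    M=cv2.moments(c); q=(M['m10']/M['m00']+u[0]-15,M['m01']/M['m00']+u[1]-15); print('bore',q,M['m00'],cast(p,q,.048))
S=eyes.grab_frame('side')
o=np.hstack([cv2.resize(im[u[1]-60:u[1]+60,u[0]-60:u[0]+60],(400,400),interpolation=cv2.INTER_CUBIC),cv2.resize(S[340:440,270:370],(400,400),interpolation=cv2.INTER_CUBIC)]); cv2.imwrite('pics/c5.png',o)
E
```

```text
clock: 14.25
position: [0.4807, -0.2566, 0.163]
tool_rot: [3.137, -0.001, 1.725]
force: [-0.3, -0.1, 0.7]
grip_width: 0.0857
clock: 15.05
position: [0.468, 0.1181, 0.1633]
tool_rot: [3.136, -0.003, 1.58]
force: [0.7, -0.7, 0.2]
grip_width: 0.0859
clock: 15.25
position: [0.4678, 0.1183, 0.1633]
tool_rot: [3.137, -0.003, 1.581]
force: [0.2, -0.8, 0.0]
grip_width: 0.0855
[0.46791969 0.11733675 0.16320657] [ 3.13667142e+00 -2.42536595e-03  1.57947907e+00] [ 0.50985818 -1.43827345 -0.39840971] 0.08561826512223503
[0.6585 0.0007] area cm2 21.4 [523. 342.]
[0.6396 0.1511] area cm2 30.3 [531. 177.]
[0.4704 0.248 ] area cm2 43.9 [324.  42.]
[320 235]
bore (np.float64(319.46435929130615), np.float64(236.35393489905232)) 404.5 [[0.46817492 0.11288583]]
```

View pics/c5.png

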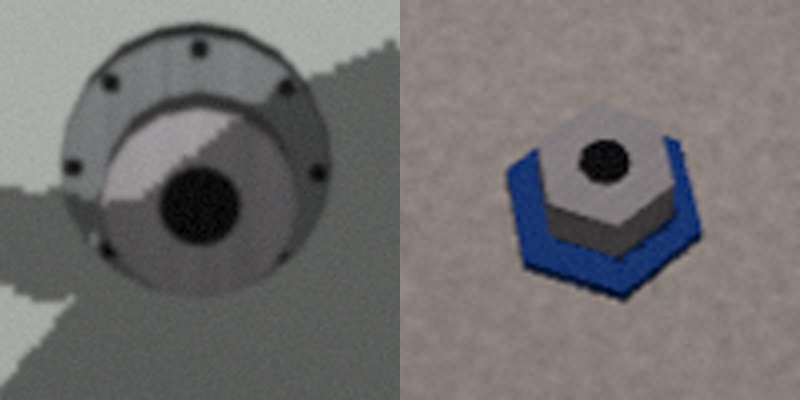

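The nut sits flat and aligned on its hex pad. The collar bore is at world (0.468, 0.113). I'll grasp the collar next.

```bash
python3 -m jog '[{"delta_pos":[0.3,-5,-40],"spin":0,"claw":0},{"delta_pos":[0.3,-5,-80],"spin":0,"claw":0},{"delta_pos":[0.3,-5,-110],"spin":0,"claw":0},{"delta_pos":[0.3,-5,-110],"spin":0,"claw":0},{"delta_pos":[0.3,-5,-110],"spin":0,"claw":0}]'
python3 -m jog '[{"delta_pos":[0,0,0],"spin":0,"claw":0}]'
```

```text
clock: 15.85
position: [0.4684, 0.1112, 0.0538]
tool_rot: [3.137, -0.002, 1.578]
force: [-0.9, 0.5, 0.6]
grip_width: 0.0856
clock: 15.95
position: [0.4693, 0.111, 0.0553]
tool_rot: [3.135, -0.002, 1.577]
force: [0.8, 0.0, -0.4]
grip_width: 0.0851
```

```bash
python3 -m jog '[{"delta_pos":[-0.5,1.8,-15],"spin":0,"claw":0},{"delta_pos":[-0.5,1.8,-23],"spin":0,"claw":0},{"delta_pos":[-0.5,1.8,-23],"spin":0,"claw":0},{"delta_pos":[-0.5,1.8,-23],"spin":0,"claw":0.2},{"delta_pos":[-0.5,1.8,-23],"spin":0,"claw":0.35},{"delta_pos":[-0.5,1.8,-23],"spin":0,"claw":0.5},{"delta_pos":[-0.5,1.8,-23],"spin":0,"claw":0.8},{"delta_pos":[-0.5,1.8,-23],"spin":0,"claw":1}]' 30
python3 -m jog '[{"delta_pos":[0,0,0],"spin":0,"claw":1},{"delta_pos":[0,0,0],"spin":0,"claw":1},{"delta_pos":[0,0,0],"spin":0,"claw":1}]'
```

```text
clock: 16.75
position: [0.4691, 0.1128, 0.0328]
tool_rot: [3.135, -0.002, 1.577]
force: [-1.7, -0.4, 11.3]
grip_width: 0.0427
clock: 17.05
position: [0.4691, 0.1127, 0.0329]
tool_rot: [3.135, -0.002, 1.577]
force: [-0.8, -0.1, 3.6]
grip_width: 0.0428
```

```bash
python3 -m jog '[{"delta_pos":[0,0,8],"spin":0,"claw":1},{"delta_pos":[0,0,30],"spin":0,"claw":1},{"delta_pos":[0,0,50],"spin":0,"claw":1},{"delta_pos":[48,11,60],"spin":0,"claw":1},{"delta_pos":[95,22,60],"spin":0,"claw":1},{"delta_pos":[140,32,60],"spin":0,"claw":1},{"delta_pos":[171,38.4,60],"spin":0,"claw":1},{"delta_pos":[171,38.4,60],"spin":0,"claw":1}]'
python3 -m jog '[{"delta_pos":[0,0,0],"spin":0,"claw":1},{"delta_pos":[0,0,0],"spin":0,"claw":1}]'
```

```text
clock: 17.85
position: [0.6429, 0.1519, 0.093]
tool_rot: [3.133, -0.004, 1.576]
force: [-1.7, 0.1, -1.8]
grip_width: 0.0424
clock: 18.05
position: [0.6423, 0.1518, 0.0932]
tool_rot: [3.134, -0.004, 1.576]
force: [-1.3, -1.0, -0.9]
grip_width: 0.0426
```

```bash
python3 -m jog '[{"delta_pos":[-2.4,-0.7,-30],"spin":0,"claw":1},{"delta_pos":[-2.4,-0.7,-60],"spin":0,"claw":1},{"delta_pos":[-2.4,-0.7,-74],"spin":0,"claw":1},{"delta_pos":[-2.4,-0.7,-78],"spin":0,"claw":1},{"delta_pos":[-2.4,-0.7,-78],"spin":0,"claw":1}]'
python3 -m jog '[{"delta_pos":[0,0,0],"spin":0,"claw":1},{"delta_pos":[0,0,0],"spin":0,"claw":1}]'
```

```text
clock: 18.55
position: [0.6399, 0.1512, 0.0156]
tool_rot: [3.134, -0.004, 1.576]
force: [-0.1, -1.1, -0.9]
grip_width: 0.0426
clock: 18.75
position: [0.6405, 0.1514, 0.0169]
tool_rot: [3.132, -0.004, 1.576]
force: [0.0, 0.5, -2.1]
grip_width: 0.0425
```

```bash
python3 -m jog '[{"delta_pos":[-0.4,-0.3,-2],"spin":0,"claw":1},{"delta_pos":[-0.4,-0.3,-4],"spin":0,"claw":1},{"delta_pos":[-0.4,-0.3,-4.8],"spin":0,"claw":1},{"delta_pos":[-0.4,-0.3,-4.8],"spin":0,"claw":1}]'
python3 -m jog '[{"delta_pos":[0,0,-0.7],"spin":0,"claw":1},{"delta_pos":[0,0,-0.7],"spin":0,"claw":1},{"delta_pos":[0,0,-0.7],"spin":0,"claw":1}]'
python3 -m jog '[{"delta_pos":[0,0,-0.5],"spin":0,"claw":1},{"delta_pos":[0,0,-0.5],"spin":0,"claw":1},{"delta_pos":[0,0,-0.5],"spin":0,"claw":1}]'
```

```text
clock: 19.15
position: [0.6401, 0.1511, 0.012]
tool_rot: [3.133, -0.004, 1.576]
force: [0.3, -0.4, -0.9]
grip_width: 0.0424
clock: 19.45
position: [0.64, 0.1511, 0.0113]
tool_rot: [3.133, -0.004, 1.576]
force: [0.0, 0.9, -1.1]
grip_width: 0.0426
clock: 19.75
position: [0.6401, 0.1511, 0.011]
tool_rot: [3.132, -0.004, 1.576]
force: [-1.9, -0.9, 4.9]
grip_width: 0.0426
```

```bash
python3 -m jog '[{"delta_pos":[0,0,-0.4],"spin":0,"claw":1},{"delta_pos":[0,0,-0.4],"spin":0,"claw":1}]'
python3 -m jog '[{"delta_pos":[0,0,0],"spin":0,"claw":0.4},{"delta_pos":[0,0,0],"spin":0,"claw":0.3},{"delta_pos":[0,0,0],"spin":0,"claw":0.2},{"delta_pos":[0,0,0],"spin":0,"claw":0.1},{"delta_pos":[0,0,20],"spin":0,"claw":0},{"delta_pos":[0,0,60],"spin":0,"claw":0},{"delta_pos":[0,0,110],"spin":0,"claw":0},{"delta_pos":[0,0,150],"spin":0,"claw":0}]'
python3 -m jog '[{"delta_pos":[-50,-10,-10],"spin":0,"claw":0},{"delta_pos":[-95,-20,-10],"spin":0,"claw":0},{"delta_pos":[-140,-28,-10],"spin":0,"claw":0},{"delta_pos":[-170,-33,-10],"spin":0,"claw":0},{"delta_pos":[-170,-33,-10],"spin":0,"claw":0}]'
python3 -m jog '[{"delta_pos":[0,0,0],"spin":0,"claw":0},{"delta_pos":[0,0,0],"spin":0,"claw":0}]'
python3 - <<'E'
from h import *
p=eyes.camera_params('wrist'); im=eyes.grab_frame('wrist'); cv2.imwrite('pics/w6.png',im); np.save('w6.npy',p,allow_pickle=True)
s=bot.observe(); t=s['position'];print(t,s['tool_rot'],s['force'],s['grip_width'])
for a in pads(p,im): print(a[0].round(4),'area cm2 %.1f'%(a[1]*1e4),a[3].round())
u=pix(p,[(.4684,.1165,.028)])[0].astype(int); print(u, pix(p,[(.4684,.1165,.028),(.4684+.027,.1165,.028)]))
S=eyes.grab_frame('side')
o=np.hstack([cv2.resize(im[u[1]-60:u[1]+60,u[0]-60:u[0]+60],(480,480),interpolation=cv2.INTER_CUBIC),cv2.resize(S[170:240,360:410],(320,448),interpolation=cv2.INTER_CUBIC)[:480] if 0 else cv2.copyMakeBorder(cv2.resize(S[180:240,360:420],(320,320),interpolation=cv2.INTER_CUBIC),0,160,0,0,0)]); cv2.imwrite('pics/c6.png',o)
E
```

```text
clock: 19.95
position: [0.6402, 0.1512, 0.011]
tool_rot: [3.132, -0.004, 1.576]
force: [-3.1, -1.2, 7.5]
grip_width: 0.0426
clock: 20.75
position: [0.6402, 0.1513, 0.1634]
tool_rot: [3.132, -0.005, 1.576]
force: [0.6, 0.5, 0.1]
grip_width: 0.0853
clock: 21.25
position: [0.4671, 0.1173, 0.1537]
tool_rot: [3.132, -0.003, 1.577]
force: [1.1, 0.7, -0.6]
grip_width: 0.0858
clock: 21.45
position: [0.4676, 0.1174, 0.1538]
tool_rot: [3.132, -0.003, 1.577]
force: [-0.9, 0.1, 0.3]
grip_width: 0.0854
[0.46778108 0.11751811 0.15375113] [ 3.13204331 -0.00317115  1.57667411] [-0.34058581  0.19181079 -1.07232338] 0.0853282488975692
[0.6582 0.001 ] area cm2 21.3 [528. 345.]
[0.6273 0.1529] area cm2 10.4 [528. 175.]
[0.4701 0.2462] area cm2 41.2 [323.  40.]
[319 226] [[319.21432888 226.65425252]
 [354.99205933 226.77053909]]
```

View pics/c6.png

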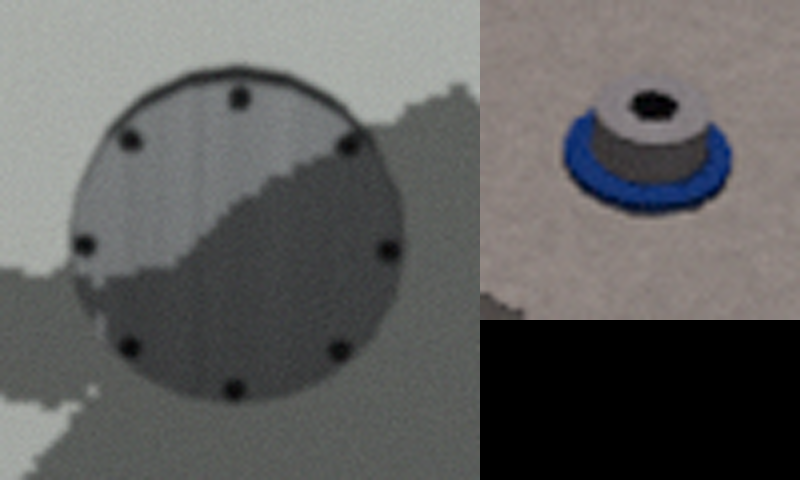

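```bash
python3 -m jog '[{"delta_pos":[0,-1.6,-45],"spin":0,"claw":0},{"delta_pos":[0,-1.6,-90],"spin":0,"claw":0},{"delta_pos":[0,-1.6,-115],"spin":0,"claw":0},{"delta_pos":[0,-1.6,-115],"spin":0,"claw":0}]'
python3 -m jog '[{"delta_pos":[0,0,0],"spin":0,"claw":0}]'
```

```text
clock: 21.95
position: [0.4663, 0.116, 0.0358]
tool_rot: [3.137, -0.002, 1.578]
force: [-0.1, -0.3, 1.2]
grip_width: 0.0854
clock: 22.05
position: [0.4667, 0.1165, 0.0363]
tool_rot: [3.137, -0.002, 1.578]
force: [-0.0, 0.5, 1.3]
grip_width: 0.0857
```

```bash
python3 -m jog '[{"delta_pos":[1,-0.5,-15],"spin":0,"claw":0},{"delta_pos":[1,-0.5,-26],"spin":0,"claw":0},{"delta_pos":[1,-0.5,-30],"spin":0,"claw":0},{"delta_pos":[1,-0.5,-30],"spin":0,"claw":0},{"delta_pos":[1,-0.5,-30],"spin":0,"claw":0.1},{"delta_pos":[1,-0.5,-30],"spin":0,"claw":0.2},{"delta_pos":[1,-0.5,-30],"spin":0,"claw":0.3},{"delta_pos":[1,-0.5,-30],"spin":0,"claw":0.6}]' 45
python3 -m jog '[{"delta_pos":[0,0,0],"spin":0,"claw":1},{"delta_pos":[0,0,0],"spin":0,"claw":1},{"delta_pos":[0,0,0],"spin":0,"claw":1}]'
```

```text
clock: 22.85
position: [0.4679, 0.116, 0.007]
tool_rot: [3.136, -0.002, 1.578]
force: [-3.6, -1.6, 13.6]
grip_width: 0.0626
clock: 23.15
position: [0.4679, 0.1159, 0.0071]
tool_rot: [3.136, -0.002, 1.578]
force: [-0.8, -0.4, 2.5]
grip_width: 0.0622
```

```bash
python3 -m jog '[{"delta_pos":[0,0,8],"spin":0,"claw":1},{"delta_pos":[0,0,30],"spin":0,"claw":1},{"delta_pos":[0,0,60],"spin":0,"claw":1},{"delta_pos":[38,-28,70],"spin":0,"claw":1},{"delta_pos":[76,-56,70],"spin":0,"claw":1},{"delta_pos":[114,-84,70],"spin":0,"claw":1},{"delta_pos":[150,-112,70],"spin":0,"claw":1},{"delta_pos":[178,-131,70],"spin":0,"claw":1}]'
python3 -m jog '[{"delta_pos":[0,0,0],"spin":0,"claw":1},{"delta_pos":[0,0,0],"spin":0,"claw":1}]'
```

```text
clock: 23.95
position: [0.6474, -0.0181, 0.0775]
tool_rot: [3.136, -0.002, 1.576]
force: [-0.4, 0.8, -3.5]
grip_width: 0.0621
clock: 24.15
position: [0.6472, -0.0187, 0.0774]
tool_rot: [3.137, -0.003, 1.574]
force: [-0.9, 0.2, -4.5]
grip_width: 0.0622
```

```bash
python3 -m jog '[{"delta_pos":[-0.7,2.5,-30],"spin":0,"claw":1},{"delta_pos":[-0.7,2.5,-55],"spin":0,"claw":1},{"delta_pos":[-0.7,2.5,-65],"spin":0,"claw":1},{"delta_pos":[-0.7,2.5,-68],"spin":0,"claw":1},{"delta_pos":[-0.7,2.5,-68],"spin":0,"claw":1}]'
python3 -m jog '[{"delta_pos":[0,0,-1],"spin":0,"claw":1},{"delta_pos":[0,0,-1],"spin":0,"claw":1}]'
```

```text
clock: 24.65
position: [0.6466, -0.0157, 0.01]
tool_rot: [3.137, -0.003, 1.575]
force: [0.9, -0.9, -2.0]
grip_width: 0.0624
clock: 24.85
position: [0.6471, -0.0156, 0.01]
tool_rot: [3.135, -0.003, 1.575]
force: [0.3, -0.1, -2.6]
grip_width: 0.0623
```

```bash
python3 -m jog '[{"delta_pos":[-0.5,-0.4,-1.5],"spin":0,"claw":1},{"delta_pos":[-0.5,-0.4,-3],"spin":0,"claw":1},{"delta_pos":[-0.5,-0.4,-3.7],"spin":0,"claw":1},{"delta_pos":[-0.5,-0.4,-3.7],"spin":0,"claw":1}]'
python3 -m jog '[{"delta_pos":[0,0,-0.7],"spin":0,"claw":1},{"delta_pos":[0,0,-0.7],"spin":0,"claw":1},{"delta_pos":[0,0,-0.7],"spin":0,"claw":1}]'
python3 -m jog '[{"delta_pos":[0,0,-0.5],"spin":0,"claw":1},{"delta_pos":[0,0,-0.5],"spin":0,"claw":1},{"delta_pos":[0,0,-0.5],"spin":0,"claw":1}]'
```

```text
clock: 25.25
position: [0.6465, -0.016, 0.0062]
tool_rot: [3.136, -0.003, 1.575]
force: [-0.2, 0.3, -3.6]
grip_width: 0.0623
clock: 25.55
position: [0.6465, -0.016, 0.0055]
tool_rot: [3.136, -0.003, 1.575]
force: [0.4, 0.1, -4.0]
grip_width: 0.0625
clock: 25.85
position: [0.6465, -0.016, 0.0052]
tool_rot: [3.136, -0.003, 1.575]
force: [-1.2, -1.0, 1.0]
grip_width: 0.0624
```

```bash
python3 -m jog '[{"delta_pos":[0,0,-0.4],"spin":0,"claw":1},{"delta_pos":[0,0,-0.4],"spin":0,"claw":1}]'
python3 -m jog '[{"delta_pos":[0,0,0],"spin":0,"claw":0.2},{"delta_pos":[0,0,0],"spin":0,"claw":0.15},{"delta_pos":[0,0,0],"spin":0,"claw":0.1},{"delta_pos":[0,0,0],"spin":0,"claw":0},{"delta_pos":[0,0,20],"spin":0,"claw":0},{"delta_pos":[0,0,60],"spin":0,"claw":0},{"delta_pos":[0,0,110],"spin":0,"claw":0},{"delta_pos":[0,0,150],"spin":0,"claw":0}]'
python3 -m jog '[{"delta_pos":[-50,-5,0],"spin":0.1,"claw":0},{"delta_pos":[-95,-10,0],"spin":0.187,"claw":0},{"delta_pos":[-140,-15,0],"spin":0.187,"claw":0},{"delta_pos":[-168,-18,0],"spin":0.187,"claw":0},{"delta_pos":[-168,-18,0],"spin":0.187,"claw":0}]'
python3 -m jog '[{"delta_pos":[0,0,0],"spin":0,"claw":0},{"delta_pos":[0,0,0],"spin":0,"claw":0}]'
python3 - <<'E'
from h import *
p=eyes.camera_params('wrist'); im=eyes.grab_frame('wrist'); cv2.imwrite('pics/w7.png',im); np.save('w7.npy',p,allow_pickle=True)
s=bot.observe(); t=s['position'];print(t,s['tool_rot'],s['force'],s['grip_width'])
u=pix(p,[(.478,-.034,.028)])[0].astype(int); print(u)
S=eyes.grab_frame('side')
o=np.hstack([cv2.resize(im[u[1]-60:u[1]+60,u[0]-60:u[0]+60],(480,480),interpolation=cv2.INTER_CUBIC),cv2.copyMakeBorder(cv2.resize(S[235:300,375:440],(320,320),interpolation=cv2.INTER_CUBIC),0,160,0,0,0)]); cv2.imwrite('pics/c7.png',o)
E
```

```text
clock: 26.05
position: [0.6465, -0.016, 0.0051]
tool_rot: [3.136, -0.003, 1.575]
force: [-2.7, 0.6, 7.7]
grip_width: 0.0623
clock: 26.85
position: [0.6467, -0.0158, 0.1576]
tool_rot: [3.135, -0.003, 1.575]
force: [0.4, 0.7, 0.6]
grip_width: 0.0852
clock: 27.35
position: [0.4756, -0.0349, 0.1578]
tool_rot: [3.136, -0.001, 1.761]
force: [0.9, 0.6, 0.2]
grip_width: 0.0857
clock: 27.55
position: [0.4761, -0.0348, 0.1579]
tool_rot: [3.136, -0.001, 1.761]
force: [-0.2, -0.1, -0.6]
grip_width: 0.0855
[ 0.47625827 -0.03465922  0.15782818] [ 3.13585247e+00 -1.52465867e-03  1.76147614e+00] [ 0.09178431  0.16457324 -0.26274937] 0.08530814588535578
[322 223]
```

View pics/c7.png

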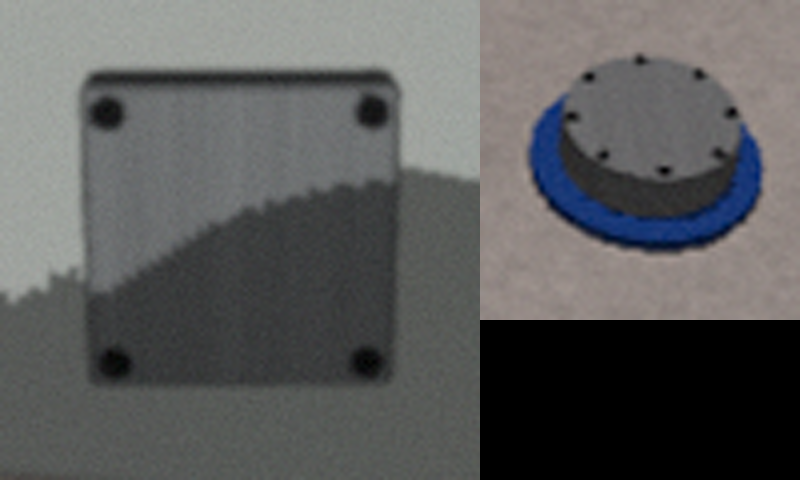

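```bash
python3 - <<'E'
from h import *
p=np.load('w7.npy',allow_pickle=True).item()
h=cast(p,[(262+(x+.5)/4-.5,163+(y+.5)/4-.5) for x,y in((108,112),(373,111),(367,362),(114,362))],.028)
print(h.mean(0),[np.degrees(np.arctan2(*(h[(i+1)%4]-h[i])[::-1])).round(1) for i in range(4)])
E
python3 -m jog '[{"delta_pos":[1,0.5,-45],"spin":0,"claw":0},{"delta_pos":[1,0.5,-90],"spin":0,"claw":0},{"delta_pos":[1,0.5,-118],"spin":0,"claw":0},{"delta_pos":[1,0.5,-118],"spin":0,"claw":0}]'
python3 -m jog '[{"delta_pos":[0,0,0],"spin":0,"claw":0}]'
```

```text
[ 0.47772337 -0.03358402] [np.float64(11.1), np.float64(-78.9), np.float64(-169.2), np.float64(100.9)]
clock: 28.05
position: [0.4757, -0.0334, 0.0368]
tool_rot: [3.141, -0.003, 1.763]
force: [-0.2, 0.6, 1.1]
grip_width: 0.0853
clock: 28.15
position: [0.4763, -0.0328, 0.0373]
tool_rot: [3.141, -0.004, 1.764]
force: [0.2, 0.7, -0.5]
grip_width: 0.0854
```

```bash
python3 -m jog '[{"delta_pos":[1.4,-0.8,-15],"spin":0,"claw":0},{"delta_pos":[1.4,-0.8,-26],"spin":0,"claw":0},{"delta_pos":[1.4,-0.8,-30.5],"spin":0,"claw":0},{"delta_pos":[1.4,-0.8,-30.5],"spin":0,"claw":0},{"delta_pos":[1.4,-0.8,-30.5],"spin":0,"claw":0.1},{"delta_pos":[1.4,-0.8,-30.5],"spin":0,"claw":0.2},{"delta_pos":[1.4,-0.8,-30.5],"spin":0,"claw":0.3},{"delta_pos":[1.4,-0.8,-30.5],"spin":0,"claw":0.6}]' 45
python3 -m jog '[{"delta_pos":[0,0,0],"spin":0,"claw":1},{"delta_pos":[0,0,0],"spin":0,"claw":1},{"delta_pos":[0,0,0],"spin":0,"claw":1}]'
```

```text
clock: 28.95
position: [0.4778, -0.0337, 0.0074]
tool_rot: [3.14, -0.003, 1.763]
force: [-3.1, -0.3, 12.6]
grip_width: 0.0592
clock: 29.25
position: [0.4778, -0.0338, 0.0075]
tool_rot: [3.14, -0.003, 1.763]
force: [0.1, 0.1, 2.5]
grip_width: 0.059
```

```bash
python3 -m jog '[{"delta_pos":[0,0,8],"spin":0,"claw":1},{"delta_pos":[0,0,40],"spin":0,"claw":1},{"delta_pos":[0,0,80],"spin":0,"claw":1},{"delta_pos":[0,48,90],"spin":-0.1,"claw":1},{"delta_pos":[-2,96,90],"spin":-0.2,"claw":1},{"delta_pos":[-3,130,90],"spin":-0.232,"claw":1},{"delta_pos":[-4,150,90],"spin":-0.232,"claw":1},{"delta_pos":[-4,150,90],"spin":-0.232,"claw":1}]'
python3 - <<'E'
from h import *
p=eyes.camera_params('wrist'); im=eyes.grab_frame('wrist'); cv2.imwrite('pics/w8.png',im)
for a in pads(p,im): print(a[0].round(4),'area cm2 %.1f'%(a[1]*1e4),'ang %.1f'%a[2][2],a[3].round())
E
```

```text
clock: 30.05
position: [0.4735, 0.1195, 0.0982]
tool_rot: [3.14, -0.005, 1.536]
force: [0.1, -0.6, -2.6]
grip_width: 0.0589
[0.6613 0.014 ] area cm2 5.2 ang 61.0 [578. 367.]
[0.6276 0.1533] area cm2 10.6 ang 78.2 [566. 177.]
[0.4697 0.2392] area cm2 30.7 ang 88.0 [305.  37.]
```

```bash
python3 -m jog '[{"delta_pos":[-1,45,30],"spin":-0.005,"claw":1},{"delta_pos":[-1,45,30],"spin":-0.005,"claw":1},{"delta_pos":[-1,45,30],"spin":-0.005,"claw":1}]'
python3 - <<'E'
from h import *
p=eyes.camera_params('wrist'); im=eyes.grab_frame('wrist'); cv2.imwrite('pics/w9.png',im)
for a in pads(p,im): print(a[0].round(4),'area cm2 %.1f'%(a[1]*1e4),'ang %.1f'%a[2][2],np.round(a[2][0],1),np.round(a[2][1],1),a[3].round())
print(bot.observe()['position'])
E
```

```text
clock: 30.4
position: [0.4728, 0.1628, 0.1288]
tool_rot: [3.139, -0.004, 1.53]
force: [-0.5, -0.5, -2.3]
grip_width: 0.0589
[ 0.6168 -0.0371] area cm2 2.1 ang 31.1 [617.6 -38.7] [ 8.6 38.5] [490. 437.]
[0.628  0.1563] area cm2 10.7 ang 65.3 [634.2 153.9] [62.2 52.6] [533. 227.]
[0.4704 0.259 ] area cm2 60.3 ang 87.7 [470.4 259.1] [78.1 78.4] [310.  84.]
[0.47261015 0.16155474 0.1280316 ]
```

```bash
python3 -m jog '[{"delta_pos":[-1,48,0],"spin":0,"claw":1},{"delta_pos":[-2,90,0],"spin":0,"claw":1},{"delta_pos":[-2,95,-30],"spin":0,"claw":1},{"delta_pos":[-2,95,-70],"spin":0,"claw":1},{"delta_pos":[-2,95,-100],"spin":0,"claw":1},{"delta_pos":[-2,95,-107],"spin":0,"claw":1},{"delta_pos":[-2,95,-107],"spin":0,"claw":1}]'
python3 -m jog '[{"delta_pos":[0,0,0],"spin":0,"claw":1},{"delta_pos":[0,0,0],"spin":0,"claw":1}]'
```

```text
clock: 31.15
position: [0.4703, 0.2553, 0.0204]
tool_rot: [-3.141, -0.002, 1.528]
force: [0.2, 0.4, -1.9]
grip_width: 0.0589
clock: 31.35
position: [0.4711, 0.2552, 0.0217]
tool_rot: [3.14, -0.002, 1.527]
force: [0.0, -0.1, -1.5]
grip_width: 0.0591
```

```bash
python3 -m jog '[{"delta_pos":[-0.6,3.7,-6],"spin":0.004,"claw":1},{"delta_pos":[-0.6,3.7,-11],"spin":0.004,"claw":1},{"delta_pos":[-0.6,3.7,-13.5],"spin":0.004,"claw":1},{"delta_pos":[-0.6,3.7,-14],"spin":0.004,"claw":1},{"delta_pos":[-0.6,3.7,-14],"spin":0.004,"claw":1}]'
python3 -m jog '[{"delta_pos":[0,0,-0.7],"spin":0,"claw":1},{"delta_pos":[0,0,-1],"spin":0,"claw":1},{"delta_pos":[0,0,-1],"spin":0,"claw":1}]'
```

```text
clock: 31.85
position: [0.4704, 0.2588, 0.0075]
tool_rot: [3.141, -0.002, 1.531]
force: [0.1, 0.4, -2.2]
grip_width: 0.0588
clock: 32.15
position: [0.4704, 0.2588, 0.0065]
tool_rot: [3.141, -0.002, 1.531]
force: [-0.8, 0.3, -3.0]
grip_width: 0.0588
```

```bash
python3 -m jog '[{"delta_pos":[0,0,-0.7],"spin":0,"claw":1},{"delta_pos":[0,0,-0.7],"spin":0,"claw":1},{"delta_pos":[0,0,-0.7],"spin":0,"claw":1}]'
python3 -m jog '[{"delta_pos":[0,0,-0.5],"spin":0,"claw":1},{"delta_pos":[0,0,-0.5],"spin":0,"claw":1},{"delta_pos":[0,0,-0.5],"spin":0,"claw":1}]'
```

```text
clock: 32.45
position: [0.4704, 0.2588, 0.0058]
tool_rot: [3.141, -0.002, 1.531]
force: [0.6, -0.1, -2.3]
grip_width: 0.0592
clock: 32.75
position: [0.4705, 0.2588, 0.0055]
tool_rot: [3.14, -0.002, 1.531]
force: [-0.7, -1.2, 4.3]
grip_width: 0.0591
```

Contact is made. I'll release, then pull back to a high viewpoint where the wrist camera can check all the pads.

```bash
python3 -m jog '[{"delta_pos":[0,0,0],"spin":0,"claw":0.2},{"delta_pos":[0,0,0],"spin":0,"claw":0.15},{"delta_pos":[0,0,0],"spin":0,"claw":0.1},{"delta_pos":[0,0,0],"spin":0,"claw":0},{"delta_pos":[0,0,20],"spin":0,"claw":0},{"delta_pos":[0,0,60],"spin":0,"claw":0},{"delta_pos":[0,0,110],"spin":0,"claw":0},{"delta_pos":[0,0,150],"spin":0,"claw":0}]'
python3 -m jog '[{"delta_pos":[25,-25,40],"spin":0,"claw":0},{"delta_pos":[50,-60,80],"spin":0,"claw":0},{"delta_pos":[70,-90,110],"spin":0,"claw":0},{"delta_pos":[70,-100,120],"spin":0,"claw":0},{"delta_pos":[70,-100,120],"spin":0,"claw":0}]'
python3 -m jog '[{"delta_pos":[0,0,0],"spin":0,"claw":0},{"delta_pos":[0,0,0],"spin":0,"claw":0}]'
python3 - <<'E'
from h import *
p=eyes.camera_params('wrist'); im=eyes.grab_frame('wrist'); cv2.imwrite('pics/w10.png',im); np.save('w10.npy',p,allow_pickle=True)
print(bot.observe()['position'])
for n in('scene','side'): cv2.imwrite(f'pics/{n}9.png',eyes.grab_frame(n))
E
```

```text
clock: 33.55
position: [0.4703, 0.259, 0.1578]
tool_rot: [3.14, -0.003, 1.532]
force: [0.9, -0.3, -0.3]
grip_width: 0.0853
clock: 34.05
position: [0.542, 0.1566, 0.2798]
tool_rot: [3.137, -0.003, 1.527]
force: [-0.6, 0.3, 0.2]
grip_width: 0.0856
clock: 34.25
position: [0.5416, 0.1571, 0.2792]
tool_rot: [3.137, -0.002, 1.528]
force: [-0.6, -0.4, 0.2]
grip_width: 0.0854
[0.54144212 0.15731782 0.27909734]
```

View pics/w10.png

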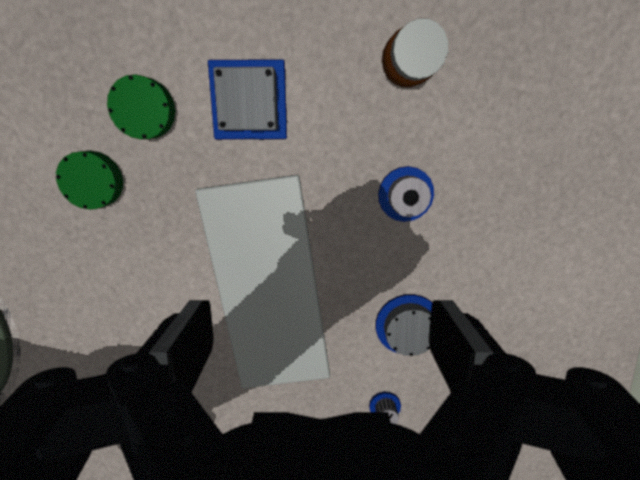

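View pics/side9.png

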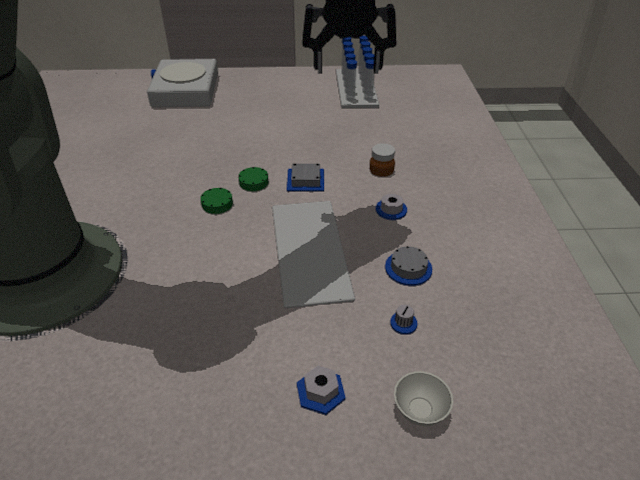

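All five parts are on their pads, and the jar, bowl and green discs haven't moved. As a numerical check, I'll compare part centres with pad centres within each fixed view, which cancels the camera bias.

Run:
```python
from h import *
T={'flange':(.6465,-.016,.026,(4,40)),'block':(.4704,.2588,.026,(4,40)),'nut':(.4805,-.2565,.026,(60,400)),'collar':(.640,.1511,.026,(60,400)),'cap':(.6174,-.1389,.030,(8,80))}
for n in('scene','side'):
    P=eyes.camera_params(n); A=cv2.imread(f'pics/{n}0.png'); im=cv2.imread(f'pics/{n}9.png')
    pd=[a[0] for a in pads(P,A)]; k=4
    for t,(x,y,z,_) in T.items():
        pad=min(pd,key=lambda q:np.hypot(*(q-(x,y))))
        R0={'flange':.034,'block':.036,'nut':.013,'collar':.013,'cap':.012}[t]
        G=cv2.cvtColor(im,cv2.COLOR_BGR2GRAY); c0=pix(P,[(pad[0],pad[1],z)])[0]
        u=np.round(c0).astype(int); w=32
        # orthorectify patch at the part's top height
        L=np.arange(-45,45.1,.5)/1e3; X,Y=np.meshgrid(L,L); m=pix(P,np.c_[X.ravel()+pad[0],Y.ravel()+pad[1],np.full(X.size,z)]).astype(np.float32).reshape(*X.shape,2)
        o=cv2.remap(G,m[...,0],m[...,1],cv2.INTER_CUBIC); ob=cv2.remap(im,m[...,0],m[...,1],cv2.INTER_CUBIC)
        if t in('nut','collar','cap'):
            mask=((o<50)&(np.hypot(X,Y)<R0)).astype(np.uint8); 
        else:
            # top face: grey (unsaturated), brighter than the sides
            hs=cv2.cvtColor(ob,cv2.COLOR_BGR2HSV); mask=((hs[...,1]<60)&(o>85)&(np.hypot(X,Y)<.046)).astype(np.uint8)
            mask=cv2.morphologyEx(mask,cv2.MORPH_CLOSE,np.ones((9,9))); 
        b=blobs(mask,10)
        if not b: print(n,t,'none',o.min()); continue
        c=min(b,key=lambda c:abs(cv2.contourArea(c)-max(map(cv2.contourArea,b)))); M=cv2.moments(c); r=cv2.minAreaRect(c)
        print(n,t,'off mm',(np.array([M['m10'],M['m01']])/M['m00']*.5-45).round(1),'size',np.round(r[1],0)*.5)
```

```text
scene flange off mm [-4.7 -7.5] size [77. 92.]
scene block off mm [-6.4 -5.4] size [83.5 75. ]
scene nut off mm [-1.2 -0.9] size [10.  11.5]
scene collar off mm [-0.9 -0.7] size [13.5 13.5]
scene cap none 35
side flange off mm [4.8 8. ] size [90. 77.]
side block off mm [0.2 9. ] size [75.5 90. ]
side nut off mm [0.8 2.7] size [16.5 17. ]
side collar off mm [0.8 2.1] size [16.  16.5]
side cap off mm [-0.1  3. ] size [18.   2.5]
```

Nut, collar and cap agree to within about 1 to 3 mm, with offsets of opposite sign in the two views. For the flange and block the mask leaked onto the bench, so I'll use their dark holes instead.

Run:
```python
from h import *
T={'flange':(.6465,-.016),'block':(.4704,.2588)}; V=[]
for n in('scene','side'):
    P=eyes.camera_params(n); A=cv2.imread(f'pics/{n}0.png'); im=cv2.imread(f'pics/{n}9.png'); pd=[a[0] for a in pads(P,A)]; row=[]
    for t,q in T.items():
        pad=min(pd,key=lambda a:np.hypot(*(a-q)))
        L=np.arange(-45,45,.5)/1e3; X,Y=np.meshgrid(L,L); m=pix(P,np.c_[X.ravel()+pad[0],Y.ravel()+pad[1],np.full(X.size,.026)]).astype(np.float32).reshape(*X.shape,2)
        ob=cv2.remap(im,m[...,0],m[...,1],cv2.INTER_CUBIC); o=cv2.cvtColor(ob,cv2.COLOR_BGR2GRAY)
        h=cv2.morphologyEx(o,cv2.MORPH_BLACKHAT,np.ones((15,15)))
        c=[np.array(cv2.minEnclosingCircle(b)[0])*.5-45 for b in blobs(((h>30)&(np.hypot(X,Y)<.04)).astype(np.uint8),8)]
        print(n,t,np.round(c,1).tolist()); row.append(cv2.resize(ob,(290,290)))
    V.append(np.hstack(row))
cv2.imwrite('pics/c10.png',np.vstack(V))
```

```text
scene flange [[-0.4, 27.2], [-29.2, 14.8], [-29.0, -1.0], [-21.1, -20.1], [25.0, -18.2], [-1.6, -29.5]]
scene block [[-24.5, 24.6], [24.4, 22.3], [-26.7, -24.5], [22.2, -26.5], [0.2, -31.2]]
side flange [[0.8, 30.6], [-19.4, 22.1], [20.8, 21.8], [-33.5, 7.2], [-28.3, 2.2], [28.2, 1.8], [31.8, -11.0], [-19.6, -17.1], [20.0, -18.0], [-0.1, -26.0]]
side block [[-22.8, 26.9], [26.6, 25.2], [-32.8, 8.2], [-24.5, -21.2], [23.9, -23.0]]
```

View pics/c10.png

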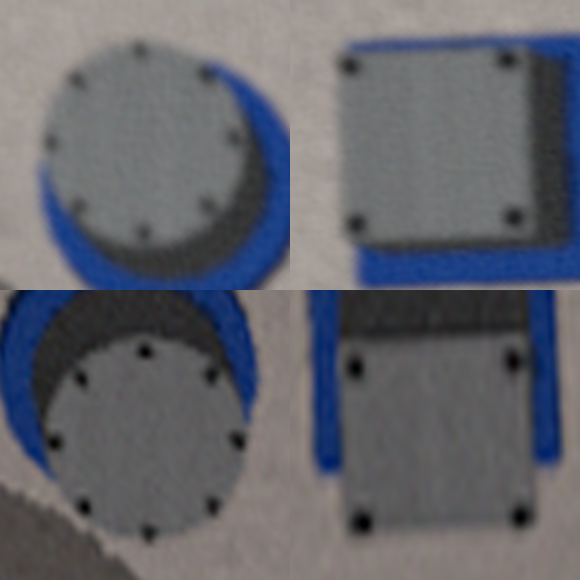

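```bash
python3 -c "
from workcell import bot
s=bot.observe();print(s['clock'],s['qd'].round(3),s['position']);print(bot.job_done())"
```

```text
34.4 [ 0.003 -0.001  0.002 -0.002  0.001  0.001  0.002] [0.54150713 0.1573665  0.27920707]
the job is handed in; nothing more can be done
None
```

All five parts are on their own pads, and I handed the job in at 34.4 s with the gripper open and clear. I took the piles apart from the top in the order cap, nut, collar, flange, block. No part was put down on the bench. Each touched its pad with less than about 10 N.

- **Position:** the last pictures show every part flat on its pad. The nut and block are turned to match their pads. I measured the offset of each part from its pad centre in both fixed cameras:

| Part | Scene view, x / y (mm) | Side view, x / y (mm) |
|---|---|---|
| flange | -1.0 / -1.1 | +0.3 / +2.3 |
| block | -1.1 / -1.0 | +0.8 / +2.0 |
| nut | -1.2 / -0.9 | +0.8 / +2.7 |
| collar | -0.9 / -0.7 | +0.8 / +2.1 |
| cap | not measured | -0.1 / +3.0 |

- **Where the checks disagree:** the two views differ by up to about 3.6 mm in y, with nearly the same pattern for every part. I take that as camera bias and estimate about 1 mm of real error, or up to about 3 mm for the cap.
- **Checks that failed:** the scene view could not pick out the cap's slot, so its number rests on the side view alone. My first check of the flange and block gave false offsets, so I measured them again from their bolt holes.
- **Surroundings:** the jar, bowl and green look-alikes are where they were in the first pictures.

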